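# Tuck the eaves flashing under the shingles of a nest box and hold it down

### The arm

A 6-joint arm with a two-finger parallel gripper is mounted at the origin on a cart in front of the work surface, level with it; the furniture and walls round the work are solid. World frame = base frame: x ahead of the robot, y to its left, z up, the work surface at z = 0. Lengths are in mm, angles in rad, forces in N, time in s.
With the tool pointing down it reaches from about 325 to 850 mm from the base axis. Payload 15.5 kg.
Tool frame: the origin (TCP) lies midway between the tips of the shut fingers; the grasp point (between the pads) lies bot.grasp_offset behind it (bot.grasp_offset is the distance from the TCP to the grasp point, in mm); z points along the fingers, y is the line along which they close (so a half turn about z gives the same grasp; the last joint's range is limited). The gripper opens to 91 mm and grips with 3 to 60 N. Pads are 32 mm wide; open, the fingers measure 118 mm over their backs; the gripper's body (76 mm by 178 mm) begins 60 mm behind the grasp point.
Start: joints at [1.109, 0.494, 1.345, -0, 1.302, -0.096], TCP at [224.139, 583.428, 213.915] pointing down, gripper open.
Joint ranges: [-2.91, 2.91], [-0.82, 2.16], [0.22, 2.67], [-1.22, 4.37], [0.12, 2.79], [-3.08, 3.08]. Speed limits (rad/s): [1.89, 1.89, 2.57, 3.01, 3.01, 3.01].

### API

Orientations are given as a unit quaternion [w, x, y, z].
In Python, from rig import bot gives the robot as it stands. The module is installed in compiled form; this text tells all that it offers.
- The arm moves only by the shell command python3 -m inch 'ROWS'. ROWS is text: rows parted by semicolons, each of 7 numbers parted by spaces: the shift along the tool's x, y, z as a fraction of full scale, then the turn, a rotation vector about the tool's x, y, z as a fraction of full scale, then the closure, from -1 (fully open) to 1 (shut). In form: dx dy dz rx ry rz grip; .... A call has 1 to 8 rows; each row is the pose to reach, as a shift and turn from the pose commanded when the call began, along the tool's axes at that moment; what a row does not reach only later rows make up. Full scale, the value 1, is 1 m for a shift and 45 degrees for a turn. A row lasts 1/10 s, in which the tool goes at most 50 mm and 8.59 degrees, less where a joint would pass 70% of its speed; a pose out of reach is approached as far as the arm can. A call with a number of a shift or a turn outside -1 to 1 is refused whole. A call with a gripper value outside its range is refused whole. The fingers move at their own pace and stop on an object; the grip force is fixed at half the most. Time passes only in rows, so rows that repeat a pose let the fingers close. It gives the time, the measured TCP pose, the force, the opening and the grip force at its end, in the units of the state.
- bot.get_state(): the state, without advancing time (a new reading comes with each control period).
- bot.capture(name): name is "side" or "top" or "wrist"; returns a dict with "frame" (384x512x3 uint8, red, green, blue), "intrinsics" (3x3 intrinsics, pixels), "distortion" ([k1, k2, p1, p2, k3] as OpenCV has them; the pictures are not rectified), "origin" and "attitude" of the camera in the world. Camera axes: x right, y up, looking along -z (the intrinsics and any distortion apply to the point x, -y, -z); pixel columns grow to the right and rows downward; lengths in mm; the calibration is good to about 2 mm. A picture is of the moment at which its call begins. There is no depth.
- bot.close_job(): hands the job in; it is judged then, once.
The state is a dict: "clock": time; "q": joint angles; "dq": joint speeds; "joint_torque": joint torques, N m; "position": TCP position; "orientation": TCP orientation; "force": force on the tool from outside, world axes, zero at the start; "ft_torque": the same for the moment, N m; "gripper_width": finger opening in mm; "grip_force": force on a finger pad.
Only numpy, scipy, OpenCV 4.12 (cv2) and the standard library are available. Lean on these libraries where they do the work, as an engineer would, in place of code of your own. Each camera call takes 0.05 s, during which the arm holds its last target. There are 200 camera calls.

### The job

Take the metal eaves flashing off the steel bench block and fit it to the roof of the wooden nest box: slide its flange up the bare roof board and under the free ends of the lowest shingles, without lifting the shingles, until the drip leg meets the board at the eave, with the flashing's ends even with the roof's sides. Finish while holding it there: keep the flashing pressed flat onto the roof board with a steady push of about 10 N, and do not let go.

Things in the scene. Friction and masses are not known exactly. Their poses are not given: they have to be found in the camera images.
- nest_box: Wooden nest box, 128 mm wide, 135 mm deep, fixed to the worktop, its single-pitch roof falling to the front. Origin on the worktop under the front wall's outer face, x from front to back, y left, z up. The front, with round hole and short perch, looks roughly at the robot.
- roof: Its roof, 140 mm wide, pitch 20 deg. Origin: middle of the top front edge of the roof board at the eave (the low front edge), 112 mm above the worktop; x up the slope, y left, z square off the board. The bare board is z = 0, from x = 0 to 40 mm; above that the shingles, up to 25 mm high. A 22 mm high fascia under the board has its face at x = 0: the stop for the drip leg.
- slot (a point): Middle of the slot's mouth under the lowest shingles, on the board, 40 mm up the slope from the eave. Slot: 8 mm high (board to underside of the shingles), as wide as the roof, 32 mm deep up to a batten. The shingles over it are 5 mm thick and parallel to the board.
- flashing: Stiff metal strip, 140 mm long (y), 80 g: flange 3 mm thick, x = 0 to 62 mm, to be tucked with its thin edge first; drip leg 3 mm thick hanging from its outer edge down to z = -13 mm. Origin: inner corner of flange underside and leg, mid-length; z up. Fitted, its frame coincides with the roof's. It starts level on the block, leg just off the block's near side.
- rolled_edge (a point): On the flashing: middle of the top of its rolled edge, a straight ridge all along the outer edge, above the leg, to pinch from above: 9 mm thick (flashing x = -9 to 0), 12 mm proud of the flange's top, its top 15 mm above the flange's underside.
- bench_block: Loose steel bench block, 68 x 68 x 18 mm, 0.5 kg, flat on the worktop, origin under its centre. It carries the flashing at the start.
- shingle_left (a joint): Lift of the free end of the left one (45 mm wide) of the three lowest shingles, rad; 0 = lying down. It bends up about a line across the roof 47 mm up from its free end and springs back; about 0.5 N at the free end starts to lift it.
- shingle_middle (a joint): The same for the middle shingle of the lowest course.
- shingle_right (a joint): The same for the right shingle of the lowest course.

How it is judged:
By the outcome, as a careful person would: the job done as asked, in the order asked, and still so for the second after the job is handed in, while the arm keeps its last pose, push and grip.
It also fails if it takes over 51 s, if anything falls off the work surface, if the arm or the gripper's body presses on something with over 40 N, if the wrist force passes 120 N, or if a joint passes its speed limit or range.

## Working session

There is one attempt and no reset: what is moved stays moved. The work goes in short steps, Python scripts to look and compute and a shell command to move; the robot and the scene stay as the last step left them, time stands still between calls to the robot, and variables do not carry over. Pictures are saved under pics/ and viewed, at most 10 in all, crops included, and the job is handed in when it is done.

```bash
mkdir -p pics; python3 - <<'E'
from rig import bot
import cv2,numpy as np,pickle
s=bot.get_state();print(s, bot.grasp_offset)
ims=[]
d={}
for n in("side","top","wrist"):
    c=bot.capture(n);d[n]=c
    cv2.imwrite(f"pics/{n}0.png",c["frame"][:,:,::-1]);print(n,c["intrinsics"],c["distortion"],c["origin"],c["attitude"])
pickle.dump(d,open("cap0.pkl","wb"))
E
```

```text
{'clock': 0.0, 'q': array([ 1.10852233e+00,  4.94186465e-01,  1.34613049e+00, -1.77723623e-06,
        1.30252794e+00, -9.54871289e-02]), 'dq': array([ 0.00107171, -0.00146795,  0.001033  ,  0.00080428,  0.00024804,
       -0.00110094]), 'joint_torque': array([-2.88444666e-03, -8.78809261e+01, -3.81878793e+01,  7.06063164e-02,
        5.28178853e-02, -5.49486140e-05]), 'position': array([223.9512253 , 583.08035828, 213.336455  ]), 'orientation': array([-1.71535484e-04,  1.82366875e-01,  9.83230355e-01, -6.02168628e-04]), 'force': array([-0.93770026,  0.08951234,  0.26193791]), 'ft_torque': array([-0.01639374, -0.02827328, -0.00692639]), 'grip_force': 0.0, 'gripper_width': 91.42260050827588} 18.8
side [[414.47536757   0.         248.70477188]
 [  0.         414.47536757 193.59155029]
 [  0.           0.           1.        ]] [-0.00763785  0.          0.          0.          0.        ] [   9.29575424 -787.72383484  747.52157605] [ 0.8488565   0.45496381 -0.12978794 -0.23580855]
top [[366.7065847    0.         254.1226112 ]
 [  0.         366.7065847  190.86958067]
 [  0.           0.           1.        ]] [-0.00928322  0.          0.          0.          0.        ] [ 319.04117376   21.18465424 1099.24248654] [-0.69656307 -0.06311218  0.06516908  0.71173712]
wrist [[300.58772515   0.         258.98430342]
 [  0.         300.58772515 189.36114549]
 [  0.           0.           1.        ]] [-0.02760029  0.          0.          0.          0.        ] [162.98190315 605.87051358 385.03092291] [ 0.81880488 -0.09681272 -0.06536768  0.56206132]
```

```bash
python3 - <<'E'
import cv2,numpy as np
a=[cv2.imread(f"pics/{n}0.png") for n in("side","top")]
cv2.imwrite("pics/both0.png",np.vstack([cv2.resize(np.hstack(a),(800,300),interpolation=cv2.INTER_AREA)]))
E
```

```text
(no output)
```

View pics/top0.png

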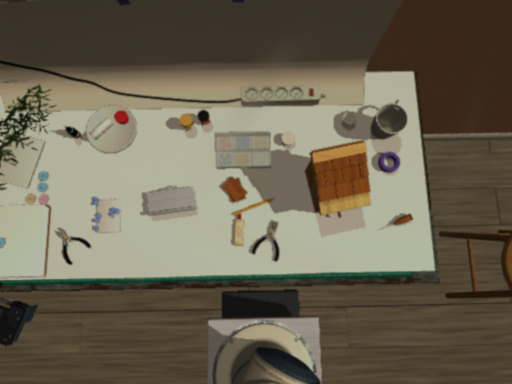

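View pics/side0.png

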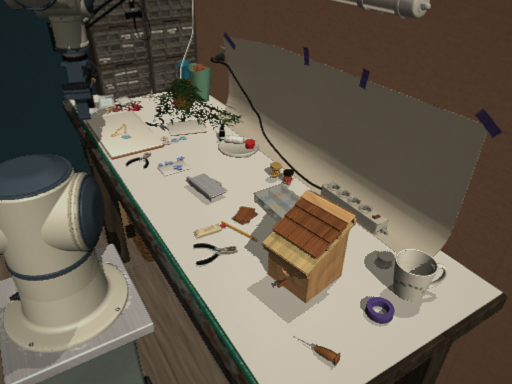

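The top view shows the flashing at about (170,201) and the nest box roof at about (342,180), with its eave at row 205. In the side view the flashing is at (207,187) and the roof at (308,235). I'll enlarge the crops to pick out corners.

```bash
python3 - <<'E'
import cv2,numpy as np
t=cv2.imread("pics/top0.png");s=cv2.imread("pics/side0.png")
def z(im,x,y,w,h,f):
    return cv2.resize(im[y:y+h,x:x+w],None,fx=f,fy=f,interpolation=cv2.INTER_CUBIC)
A=z(t,135,170,72,60,5);B=z(t,305,135,72,90,5)[:,:]
C=z(s,180,165,72,60,5);D=z(s,250,185,110,120,4)[:,:]
o=np.zeros((600,800,3),np.uint8)
o[:300,:360]=A;o[300:600,:360]=C
o2=np.zeros((480,800,3),np.uint8);o2[:450,:360]=B;o2[:480,360:800]=D
E=z(s,250,185,88,60,5)
o[:300,360:800]=z(t,300,170,88,60,5);o[300:,360:800]=E
cv2.imwrite("pics/crop1.png",o)
E
```

```text
(no output)
```

View pics/crop1.png

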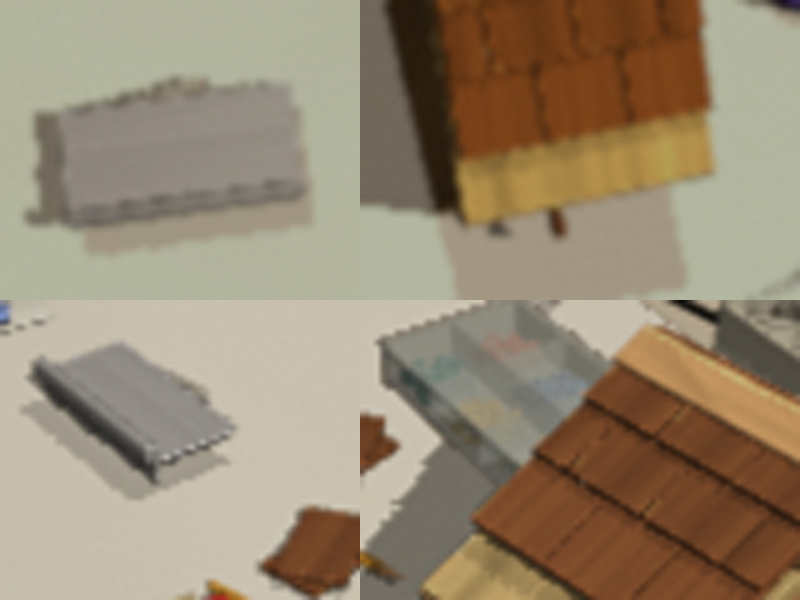

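The crop shows these top-view corners.
- **Flashing:** outer edge (148,214.4) to (195.6,208), thin edge (147.4,192.4) to (193.4,187).
- **Eave:** (320.8,214.4) to (370.6,204.4).

The rolled edge faces the robot.

```bash
cat > h.py <<'E'
import numpy as np,cv2
from scipy.spatial.transform import Rotation as R
def rot(q): return R.from_quat(np.r_[q[1:],q[0]])
def ray(c,px):
    u=cv2.undistortPoints(np.array(px,float).reshape(-1,1,2),c["intrinsics"],np.array(c["distortion"]))[:,0]
    d=np.c_[u[:,0],-u[:,1],-np.ones(len(u))]
    return np.array(c["origin"]),rot(c["attitude"]).apply(d)
def plane(c,px,z):
    o,d=ray(c,px); return o+d*((z-o[2])/d[:,2])[:,None]
def proj(c,P):
    p=rot(c["attitude"]).inv().apply(np.atleast_2d(P)-c["origin"]);p=p*[1,-1,-1]
    return cv2.projectPoints(p,np.zeros(3),np.zeros(3),c["intrinsics"],np.array(c["distortion"]))[0][:,0]
def tri(c1,p1,c2,p2):
    o,d=ray(c1,p1);o2,d2=ray(c2,p2);out=[]
    for a,b in zip(d,d2):
        s=np.linalg.lstsq(np.c_[a,-b],o2-o,rcond=None)[0];out.append((o+a*s[0]+o2+b*s[1])/2)
    return np.array(out)
def delta(s,pos,Rt):
    "shift (fraction of 1 m, tool axes) and turn (fraction of 45 deg) from state s to pose"
    r=rot(s["orientation"]);return r.inv().apply(np.array(pos)-s["position"])/1000,(r.inv()*Rt).as_rotvec()/(np.pi/4)
E
python3 - <<'E'
from h import *;import pickle
d=pickle.load(open("cap0.pkl","rb"));t=d["top"];s=d["side"]
o=plane(t,[(148,214.4),(195.6,208)],33);print(o,o.mean(0),np.linalg.norm(o[0]-o[1]),np.degrees(np.arctan2(*(o[0]-o[1])[:2])))
b=plane(t,[(147.4,192.4),(193.4,187)],21);print(b,b.mean(0),np.degrees(np.arctan2(*(b[0]-b[1])[:2])))
e=plane(t,[(320.8,214.4),(370.6,204.4)],112);print(e,e.mean(0),np.linalg.norm(e[0]-e[1]),np.degrees(np.arctan2(*(e[0]-e[1])[:2])))
print("side corners", tri(t,[(148,214.4),(195.6,208)],s,[(187,174),(211,194)]))
E
```

```text
[[451.5908751  327.61342763  33.        ]
 [467.49332531 188.55369894  33.        ]] [459.5421002  258.08356329  33.        ] 139.9660532617616 -6.5238321378188235
[[519.25590003 334.87192909  21.        ]
 [532.74725724 197.4815885   21.        ]] [526.00157864 266.17675879  21.        ] -5.608309175903115
[[ 431.73404897 -162.71313935  112.        ]
 [ 456.10402983 -299.87022177  112.        ]] [ 443.9190394  -231.29168056  112.        ] 139.30528068286827 -10.07513101817816
side corners [[450.10607234 325.05067219  42.34773951]
 [467.90440186 187.9917352   34.86542878]]
```

```bash
cat >> h.py <<'E'
def toolR(yaw,pitch=0):
    "tool y along strip x (up slope), tool z into the board"
    y=R.from_euler("ZY",[yaw,-pitch],degrees=True)
    m=y.as_matrix();return R.from_matrix(np.c_[np.cross(m[:,0],-m[:,2]),m[:,0],-m[:,2]])
E
python3 - <<'E'
from h import *;from rig import bot
s=bot.get_state();print(delta(s,[464,258.6,140],toolR(6.2)))
E
```

```text
(array([-0.34043095, -0.21687636,  0.07366237]), array([-1.03592820e-03,  4.84674696e-04,  1.39520685e+00]))
```

```bash
python3 -m inch '-0.34 -0.217 0.03 0 0 1 0.1;-0.34 -0.217 0.03 0 0 1 0.1;-0.34 -0.217 0.03 0 0 1 0.1;-0.34 -0.217 0.03 0 0 1 0.1;-0.34 -0.217 0.03 0 0 1 0.1;-0.34 -0.217 0.03 0 0 1 0.1;-0.34 -0.217 0.03 0 0 1 0.1;-0.34 -0.217 0.03 0 0 1 0.1'
python3 - <<'E'
from h import *;from rig import bot
s=bot.get_state();print(delta(s,[464,258.6,140],toolR(6.2)),s["clock"])
E
```

```text
clock: 0.95
position: [461.9, 260.7, 184.1]
orientation: [-0.0, 0.545, 0.839, 0.0]
force: [1.9, 0.5, -0.6]
gripper_width: 41.1
grip_force: 0.0
(array([-0.00277788,  0.00109269,  0.04411881]), array([ 7.17288545e-07, -6.45895786e-05,  3.95156169e-01])) 0.95
```

```bash
python3 -m inch '-0.003 0.001 0.044 0 0 0.395 0.1;-0.003 0.001 0.044 0 0 0.395 0.1;-0.003 0.001 0.044 0 0 0.395 0.1;-0.003 0.001 0.044 0 0 0.395 0.1;-0.003 0.001 0.044 0 0 0.395 0.1'
python3 - <<'E'
from h import *;from rig import bot;import pickle
c=bot.capture("wrist");pickle.dump(c,open("w1.pkl","wb"));s=bot.get_state();print(s["position"],rot(s["orientation"]).as_matrix().round(4),c["origin"])
cv2.imwrite("pics/w1.png",c["frame"][:,:,::-1])
E
```

```text
clock: 1.45
position: [463.4, 260.7, 140.9]
orientation: [0.0, 0.666, 0.746, 0.001]
force: [0.1, 0.2, -1.4]
gripper_width: 41.1
grip_force: 0.0
[463.40011426 260.66046877 140.90994513] [[-1.118e-01  9.937e-01  1.200e-03]
 [ 9.937e-01  1.118e-01  5.000e-04]
 [ 3.000e-04  1.300e-03 -1.000e+00]] [455.59702086 324.52509503 312.57836231]
```

View pics/w1.png

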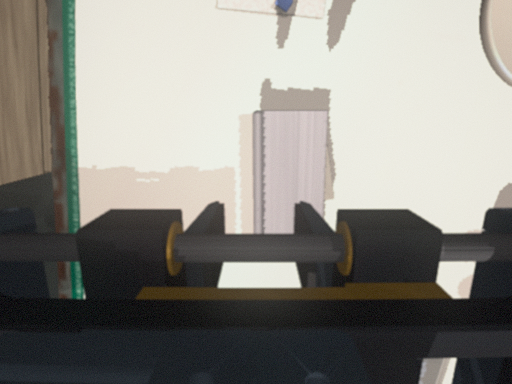

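The wrist view shows the flashing running up and down between cols 252 and 327. Its left end is at row 111 and the ridge is near cols 252–263. I'll read the profiles for exact edges.

```bash
python3 - <<'E'
from h import *;import pickle
c=pickle.load(open("w1.pkl","rb"));g=cv2.cvtColor(c["frame"],cv2.COLOR_RGB2GRAY)
for r in(122,150,178,198):print(r,g[r-1:r+2,244:272].mean(0).astype(int),g[r-1:r+2,318:334].mean(0).astype(int))
print(g[100:122,257],g[100:122,290])
for r in (122,198):
  print([plane(c,[(k,r)],z)[0].round(1) for k,z in((252,33),(263,33),(327,21))])
print(plane(c,[(257,110.5)],33),plane(c,[(290,110.5)],21))
E
```

```text
122 [219 217 217 218 218 218 219 211 186 160 161 171 181 189 186 175 160 143
 135 151 178 198 202 204 203 203 202 200] [200 203 202 200 200 197 197 192 180 163 166 190 218 231 235 235]
150 [218 218 219 218 218 219 219 215 194 168 162 170 178 187 189 175 163 143
 137 147 176 197 203 204 204 203 201 198] [199 199 197 199 198 199 194 184 178 171 163 164 163 165 187 221]
178 [218 219 217 218 218 218 220 213 203 175 163 166 177 186 187 176 164 146
 133 145 172 193 201 202 201 201 198 197] [196 194 197 197 197 189 175 174 181 186 185 187 182 169 161 162]
198 [217 218 218 216 218 217 218 215 203 179 158 166 178 185 186 178 163 144
 137 151 174 193 200 201 201 201 196 196] [193 194 195 193 189 176 173 181 189 193 195 196 196 197 199 211]
[236 236 237 237 237 236 237 238 239 229 176 135 147 166 186 191 189 189
 193 189 192 188] [164 167 164 164 165 162 165 165 162 159 162 189 201 199 205 200 202 201
 201 201 201 199]
[array([449.8, 319.9,  33. ]), array([459.7, 321. ,  33. ]), array([520.3, 327.7,  21. ])]
[array([457.4, 248.8,  33. ]), array([467.9, 250. ,  33. ]), array([532.4, 253.9,  21. ])]
[[453.21230892 330.48736854  33.        ]] [[483.94924688 334.22311398  21.        ]]
```

```bash
python3 -m inch '0 -0.001 0.05 0 0 0 0.1;0 -0.001 0.09 0 0 0 0.1;0 -0.001 0.109 0 0 0 0.1;0 -0.001 0.114 0 0 0 0.1;0 -0.001 0.116 0 0 0 0.1;0 -0.001 0.117 0 0 0 0.1;0 -0.001 0.117 0 0 0 0.1;0 -0.001 0.117 0 0 0 0.1'
```

```text
clock: 2.3
position: [462.8, 260.3, 24.2]
orientation: [0.0, 0.668, 0.744, 0.001]
force: [-0.6, 0.2, -0.9]
gripper_width: 41.5
grip_force: 0.0
```

```bash
python3 -m inch '0 0 0.001 0 0 0 0.1;0 0 0.002 0 0 0 0.1;0 0 0.002 0 0 0 0.1'
```

```text
clock: 2.6
position: [462.3, 260.1, 21.3]
orientation: [0.0, 0.668, 0.744, 0.0]
force: [0.1, 0.2, 0.8]
gripper_width: 41.2
grip_force: 0.4
```

```bash
python3 -m inch '0 0 -0.0005 0 0 0 0.5;0 0 -0.0005 0 0 0 1;0 0 -0.0005 0 0 0 1;0 0 -0.0005 0 0 0 1;0 0 -0.0005 0 0 0 1;0 0 -0.0005 0 0 0 1;0 0 -0.0005 0 0 0 1'
```

```text
clock: 3.3
position: [462.2, 260.1, 21.7]
orientation: [-0.0, 0.668, 0.744, -0.0]
force: [-0.2, 0.6, -1.2]
gripper_width: 8.8
grip_force: 30.0
```

```bash
python3 -m inch '0 0 -0.04 0 0 0 1;0 0 -0.09 0 0 0 1;0 0 -0.14 0 0 0 1;0 0 -0.17 0 0 0 1;0 0 -0.17 0 0 0 1;0 0 -0.17 0 0 0 1'
python3 - <<'E'
from h import *;from rig import bot;import pickle
c=bot.capture("wrist");pickle.dump(c,open("w2.pkl","wb"));s=bot.get_state();pickle.dump(s,open("s2.pkl","wb"));print(s["position"],rot(s["orientation"]).as_matrix().round(4),s["force"])
cv2.imwrite("pics/w2.png",c["frame"][:,:,::-1])
# pre-approach pose: strip origin at roof (-60,0,25), TCP at strip (-4.5,0,3.5)
Rr=R.from_euler("ZY",[10.1,-20],degrees=True)
o=np.array([443.9,-231.3,112])
p=o+Rr.apply([-64.5,0,28.5]);print(p,delta(s,p,toolR(10.1,20)))
E
```

```text
clock: 3.9
position: [462.2, 260.1, 191.8]
orientation: [0.0, 0.668, 0.744, 0.0]
force: [0.1, 0.1, -1.9]
gripper_width: 8.6
grip_force: 30.0
[461.66400218 259.80054152 190.90184125] [[-1.081e-01  9.941e-01 -1.100e-03]
 [ 9.941e-01  1.081e-01 -5.000e-04]
 [-4.000e-04 -1.100e-03 -1.000e+00]] [-0.19231328  0.27530787 -1.26125974]
[ 374.63257323 -243.63840794  116.72094045] (array([-0.49105086, -0.14087268,  0.07451169]), array([-0.44572114,  0.01549151, -0.08555668]))
```

View pics/w2.png

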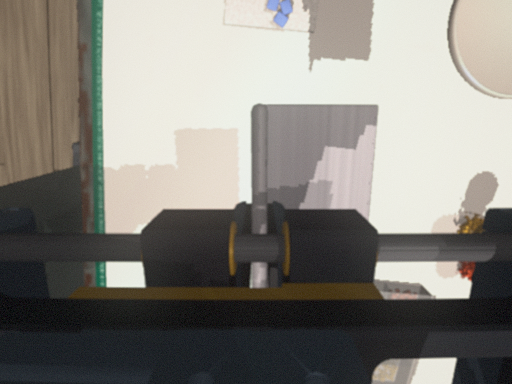

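The flashing is in hand and square to the fingers. The ridge is at cols 251–267, the left end at row 104 and the thin edge at col 377.

```bash
python3 -m inch '-0.05 -0.05 0 0 0 0 1;-0.1 -0.1 0 0 0 0 1;-0.15 -0.141 0 -0.1 0 -0.02 1;-0.2 -0.141 0 -0.2 0.006 -0.04 1;-0.25 -0.141 0 -0.3 0.01 -0.06 1;-0.3 -0.141 0 -0.446 0.0155 -0.086 1;-0.34 -0.141 0 -0.446 0.0155 -0.086 1;-0.38 -0.141 0 -0.446 0.0155 -0.086 1'
python3 - <<'E'
from h import *;from rig import bot;import pickle
c=pickle.load(open("w2.pkl","rb"));s=pickle.load(open("s2.pkl","rb"));g=cv2.cvtColor(c["frame"],cv2.COLOR_RGB2GRAY)
r=rot(s["orientation"]).inv()
for px,h in(((259,103.5),12),((320,104),0),((376.5,150),0),((251,150),8)):
  print(px,r.apply(plane(c,[px],s["position"][2]+h)[0]-s["position"]).round(1))
s=bot.get_state()
Rr=R.from_euler("ZY",[10.1,-20],degrees=True)
o=np.array([443.9,-231.3,112])
p=o+Rr.apply([-64.5,0,28.5]);print(s["position"],s["clock"],delta(s,p,toolR(10.1,20)))
E
```

```text
clock: 4.75
position: [357.0, -24.0, 189.5]
orientation: [0.106, 0.633, 0.756, 0.131]
force: [0.6, -0.5, 0.1]
gripper_width: 8.8
grip_force: 30.0
(259, 103.5) [ 71.6  -0.  -12. ]
(320, 104) [71.8 33.8 -0.1]
(376.5, 150) [46.4 67.5 -0.1]
(251, 150) [47.2 -4.4 -8. ]
[356.95606562 -24.03471029 189.50874281] 4.75 (array([-0.21977424, -0.0437369 ,  0.06018865]), array([-0.01349239, -0.00845978, -0.00203289]))
```

```bash
python3 -m inch '-0.05 -0.045 0 -0.013 -0.008 0 1;-0.1 -0.045 0.01 -0.013 -0.008 0 1;-0.15 -0.045 0.03 -0.013 -0.008 0 1;-0.2 -0.045 0.05 -0.013 -0.008 0 1;-0.22 -0.045 0.06 -0.013 -0.008 0 1;-0.22 -0.045 0.06 -0.013 -0.008 0 1;-0.22 -0.045 0.06 -0.013 -0.008 0 1'
python3 - <<'E'
from h import *;from rig import bot;import pickle
d={}
for n in("wrist","top","side"):d[n]=bot.capture(n)
s=bot.get_state();d["s"]=s;pickle.dump(d,open("d3.pkl","wb"));print(s["position"],s["force"])
w=d["wrist"]["frame"];z=lambda im,x,y,w,h,f:cv2.resize(im[y:y+h,x:x+w],(int(w*f),int(h*f)),interpolation=cv2.INTER_CUBIC)
o=np.zeros((600,800,3),np.uint8)
o[:384,:512]=w
o[:300,512:800]=z(d["top"]["frame"],305,165,72,75,4)
o[384:600,:400]=z(d["side"]["frame"],245,215,100,54,4)
cv2.imwrite("pics/d3.png",o[:,:,::-1])
E
```

```text
clock: 5.45
position: [375.2, -245.7, 115.5]
orientation: [0.11, 0.634, 0.754, 0.133]
force: [0.9, 1.0, -0.9]
gripper_width: 9.0
grip_force: 30.0
[ 374.53949629 -242.19446653  117.08642683] [-0.21991862 -0.52098883 -0.96022532]
```

View pics/d3.png

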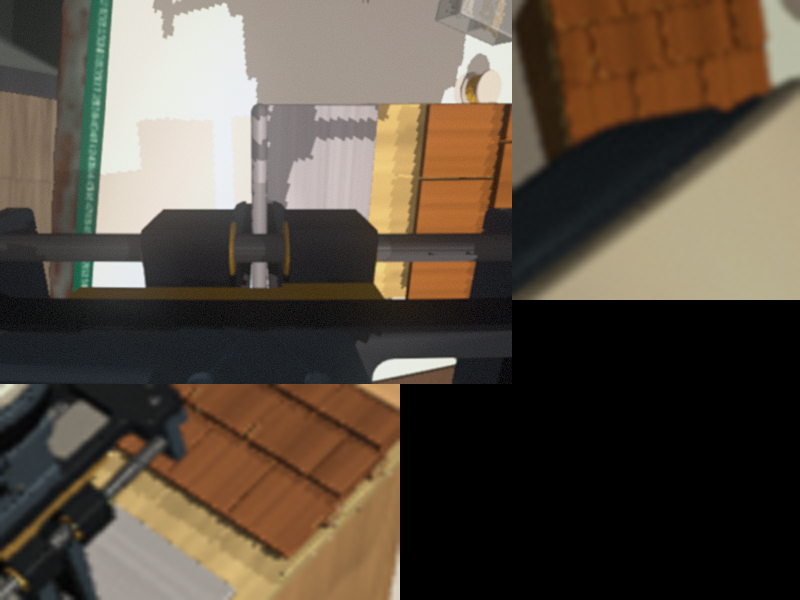

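The wrist view shows the shingle front edge running from (421,105) to (408,298) and the board's left side at row ~103. The strip's left end is at row 104. The roof looks turned a few degrees from the strip, so I'll quantify that.

```bash
cat >> h.py <<'E'
def rplane(c,px,o,Rr,h):
    "ray onto plane z=h of roof frame, in roof coordinates"
    a,d=ray(c,px);a=Rr.inv().apply(a-o);d=Rr.inv().apply(d);return a+d*((h-a[2])/d[:,2])[:,None]
E
python3 - <<'E'
from h import *;import pickle
d=pickle.load(open("d3.pkl","rb"));s=d["s"];c=d["wrist"]
g=cv2.cvtColor(c["frame"],cv2.COLOR_RGB2HSV)
print((rot(s["orientation"]).inv()*toolR(10.1,20)).as_rotvec(degrees=True))
Rr=R.from_euler("ZY",[10.1,-20],degrees=True);o=np.array([443.9,-231.3,112])
f=c["frame"].astype(int)
for r in(115,140,165,190,225,270,290):print(r,[int(v) for v in f[r-1:r+2,370:428,1].mean(0)][::1])
for k in(395,400,440,460):print(k,f[95:110,k].tolist()[::2])
E
```

```text
[-0.05547515 -0.12543183 -0.12079022]
115 [180, 178, 180, 181, 177, 181, 175, 156, 132, 120, 124, 124, 125, 123, 124, 123, 132, 148, 170, 183, 191, 196, 195, 196, 193, 195, 193, 188, 177, 172, 171, 170, 171, 173, 169, 170, 172, 172, 171, 171, 170, 171, 170, 172, 171, 172, 173, 163, 144, 111, 99, 99, 100, 100, 94, 74, 56, 53]
140 [160, 144, 135, 137, 151, 167, 172, 174, 176, 175, 174, 175, 176, 174, 175, 176, 174, 175, 174, 174, 174, 175, 176, 175, 175, 168, 164, 157, 153, 154, 153, 153, 152, 152, 154, 153, 153, 154, 153, 154, 154, 153, 155, 153, 150, 141, 120, 99, 90, 91, 90, 88, 79, 60, 50, 58, 81, 104]
165 [181, 181, 177, 181, 197, 203, 205, 205, 203, 203, 203, 206, 201, 205, 204, 203, 203, 200, 204, 205, 203, 204, 202, 200, 189, 181, 178, 179, 178, 178, 177, 176, 176, 178, 177, 176, 177, 178, 177, 177, 178, 179, 178, 169, 147, 121, 105, 101, 100, 95, 71, 55, 52, 68, 95, 106, 106, 108]
190 [177, 177, 186, 190, 191, 190, 191, 191, 189, 191, 191, 192, 193, 192, 192, 192, 193, 191, 192, 192, 191, 184, 175, 171, 166, 167, 167, 169, 168, 167, 167, 167, 167, 166, 169, 166, 167, 168, 167,
[... 787 characters left out ...]
74, 173, 173, 169, 171, 173, 173, 149, 95, 47, 47, 78, 100, 103, 106, 105, 102, 104, 103, 104, 102, 101, 103, 103, 105, 104, 102, 102, 103, 101]
395 [[164, 152, 143], [163, 150, 139], [165, 153, 142], [166, 154, 144], [165, 144, 118], [229, 191, 117], [235, 202, 126], [236, 203, 127]]
400 [[163, 152, 143], [165, 149, 140], [165, 152, 143], [163, 154, 142], [166, 147, 122], [230, 191, 116], [233, 199, 123], [225, 189, 115]]
440 [[164, 153, 143], [164, 150, 142], [164, 152, 140], [167, 159, 147], [147, 131, 112], [163, 98, 53], [173, 105, 52], [173, 103, 53]]
460 [[193, 178, 165], [205, 192, 177], [221, 205, 190], [227, 213, 196], [171, 147, 132], [167, 98, 50], [174, 104, 55], [174, 104, 50]]
```

```bash
python3 - <<'E'
from h import *;import pickle
d=pickle.load(open("d3.pkl","rb"));s=d["s"];c=d["wrist"]
Rr=R.from_euler("ZY",[10.1,-20],degrees=True);o=np.array([443.9,-231.3,112])
px=[(425.5,140),(423,165),(420.5,190),(416.5,225),(411,270),(408.5,290)]
for yaw in (10.1,14.1):
  print(rplane(c,px,o,R.from_euler("ZY",[yaw,-20],degrees=True),13).round(1).tolist())
print("shadow",rplane(c,[(425-10,140),(410,190),(402,270)],o,Rr,0).round(1).tolist())
print("left side board",rplane(c,[(397,104)],o,Rr,0),"shingle",rplane(c,[(440,103.5),(480,103.5)],o,Rr,13))
print("flash left",rplane(c,[(259,103.5),(320,103.5)],o,Rr,28),"thin edge",rplane(c,[(376.5,115),(374,140),(373,165)],o,Rr,28))
t=Rr.inv().apply(s["position"]-o);print("tcp",t)
# top view, cap0: shingle edge lower-left & right corners
t0=pickle.load(open("cap0.pkl","rb"))["top"]
print("top: shingle edge",rplane(t0,[(319.4,201.6),(369.8,191.8)],o,Rr,13),"eave",rplane(t0,[(320.8,214.4),(370.6,204.4)],o,Rr,0))
E
```

```text
[[38.0, 48.4, 13.0], [38.2, 32.8, 13.0], [38.6, 16.7, 13.0], [38.8, -7.1, 13.0], [38.9, -39.8, 13.0], [39.0, -55.2, 13.0]]
[[40.4, 46.3, 13.0], [39.9, 30.7, 13.0], [39.4, 14.5, 13.0], [38.3, -9.4, 13.0], [36.8, -42.5, 13.0], [36.0, -58.3, 13.0]]
shadow [[38.1, 47.5, 0.0], [38.4, 13.5, 0.0], [39.5, -46.8, 0.0]]
left side board [[23.85499602 70.41326825  0.        ]] shingle [[44.28382974 70.22869234 13.        ]
 [68.9947695  70.35218735 13.        ]]
flash left [[-64.6964578   69.66939496  28.        ]
 [-31.17748685  69.53078278  28.        ]] thin edge [[ 0.52307677 63.3227694  28.        ]
 [ 0.21395782 49.55992696 28.        ]
 [ 0.78887674 35.29212992 28.        ]]
tcp [-64.22315632   1.43788751  28.78817963]
top: shingle edge [[ 38.78386445  70.67928507  13.        ]
 [ 38.06316044 -67.44453495  13.        ]] eave [[ 5.21592560e-02  6.96611141e+01  0.00000000e+00]
 [-1.03720670e-02 -6.96490043e+01  0.00000000e+00]]
```

The roof frame is confirmed to about 1.5 mm, and the strip's middle sits about 1.7 mm toward tool +x of the TCP. Next I'll go to just in front of the slot, above the board.

```bash
cat >> h.py <<'E'
RY=10.3;RO=np.array([443.9,-231.3,112]);RR=R.from_euler("ZY",[RY,-20],degrees=True)
def show(tgt=None):
    from rig import bot
    s=bot.get_state();print("clk",s["clock"],"tcp roof",RR.inv().apply(s["position"]-RO).round(2),"F roof",RR.inv().apply(s["force"]).round(2),"att err deg",(rot(s["orientation"]).inv()*toolR(RY,20)).as_rotvec(degrees=True).round(2))
    if tgt is not None:
        a,b=delta(s,RO+RR.apply(tgt),toolR(RY,20));print(a.round(4),b.round(4))
E
python3 -c "
from h import *
show([-35,-1.4,12])"
```

```text
clk 5.6 tcp roof [-64.22   1.68  28.79] F roof [-0.62 -0.47 -0.8 ] att err deg [-0.06 -0.06 -0.31]
[-0.0029  0.0293  0.0168] [-0.0012 -0.0013 -0.0069]
```

```bash
python3 -m inch '-0.002 0.01 0.005 -0.001 -0.001 -0.007 1;-0.003 0.02 0.01 -0.001 -0.001 -0.007 1;-0.003 0.029 0.014 -0.001 -0.001 -0.007 1;-0.003 0.029 0.017 -0.001 -0.001 -0.007 1;-0.003 0.029 0.017 -0.001 -0.001 -0.007 1;-0.003 0.029 0.017 -0.001 -0.001 -0.007 1'; python3 -c "
from h import *
show([-35,-1.4,6])"
```

```text
clock: 6.2
position: [408.3, -240.5, 111.7]
orientation: [0.112, 0.631, 0.756, 0.133]
force: [0.4, -0.1, -1.4]
gripper_width: 8.6
grip_force: 30.0
clk 6.2 tcp roof [-34.59  -2.71  12.23] F roof [-0.17 -0.13 -1.45] att err deg [0.05 0.1  0.06]
[ 0.0013 -0.0004  0.0062] [0.0011 0.0022 0.0014]
```

Now I'll step down to touch the board.

```bash
python3 -m inch '0.001 0 0.003 0 0 0 1;0.001 0 0.005 0 0 0 1;0.001 0 0.006 0 0 0 1;0.001 0 0.007 0 0 0 1;0.001 0 0.007 0 0 0 1'; python3 -c "
from h import *
show()"; python3 -m inch '0 0 0.001 0 0 0 1;0 0 0.0015 0 0 0 1;0 0 0.0015 0 0 0 1'; python3 -c "
from h import *
show()"
```

```text
clock: 6.7
position: [410.6, -239.5, 105.1]
orientation: [0.112, 0.631, 0.756, 0.133]
force: [-0.7, 0.2, -0.1]
gripper_width: 9.1
grip_force: 30.0
clk 6.7 tcp roof [-34.48  -2.12   5.22] F roof [-0.6   0.35  0.13] att err deg [0.06 0.12 0.05]
clock: 7.0
position: [411.2, -239.5, 103.9]
orientation: [0.113, 0.631, 0.756, 0.133]
force: [-4.1, -1.5, 4.4]
gripper_width: 9.0
grip_force: 30.1
clk 7.0 tcp roof [-34.43  -2.19   3.87] F roof [-2.53 -0.71  5.58] att err deg [0.07 0.14 0.06]
```

```bash
python3 -m inch '0.0005 0 -0.0015 0 0 0 1;0.0005 0 -0.0025 0 0 0 1;0.0005 0 -0.0028 0 0 0 1;0.0005 0 -0.0028 0 0 0 1;0.0005 0 -0.0028 0 0 0 1'; python3 - <<'E'
from h import *;from rig import bot;import pickle
show()
c=bot.capture("wrist");pickle.dump(c,open("w4.pkl","wb"));show()
f=c["frame"]
g=f.astype(int)
for k in(259,300,340,400,420,440):print(k,g[92:114,k,2].tolist())
cv2.imwrite("pics/w4.png",cv2.resize(f[90:300,230:450,::-1],None,fx=2.8,fy=2.8,interpolation=cv2.INTER_CUBIC))
E
```

```text
clock: 7.5
position: [410.2, -239.0, 106.4]
orientation: [0.113, 0.631, 0.756, 0.133]
force: [0.4, 0.2, -0.5]
gripper_width: 8.6
grip_force: 30.0
clk 7.5 tcp roof [-34.4   -1.57   6.59] F roof [ 0.24  0.16 -0.59] att err deg [0.07 0.13 0.05]
clk 7.55 tcp roof [-34.42  -1.56   6.57] F roof [-0.24  0.1  -0.77] att err deg [0.06 0.12 0.05]
259 [150, 150, 151, 150, 151, 151, 150, 150, 149, 150, 147, 124, 113, 115, 120, 122, 126, 126, 129, 131, 132, 126]
300 [143, 140, 142, 144, 139, 142, 146, 144, 141, 143, 142, 138, 116, 114, 119, 122, 122, 119, 125, 121, 119, 122]
340 [139, 142, 142, 141, 138, 141, 140, 141, 141, 143, 135, 115, 119, 150, 177, 188, 188, 189, 189, 187, 189, 189]
400 [140, 138, 140, 140, 142, 140, 141, 141, 139, 141, 135, 114, 73, 48, 42, 38, 41, 39, 40, 47, 39, 49]
420 [139, 134, 139, 142, 140, 140, 141, 140, 142, 142, 133, 104, 72, 46, 37, 40, 43, 43, 40, 44, 40, 41]
440 [201, 200, 205, 203, 202, 201, 203, 204, 212, 220, 211, 157, 87, 51, 56, 56, 51, 56, 55, 56, 57, 49]
```

View pics/w4.png

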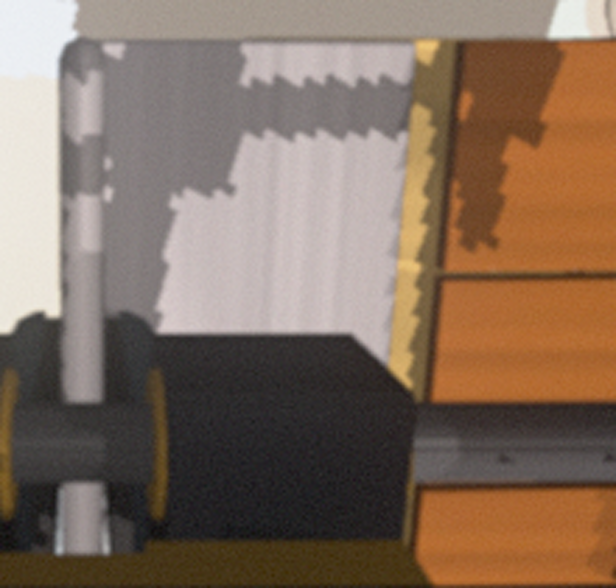

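The crop shows the strip's end in line with the shingles' left side, both at image row ~104. The thin edge is parallel to and just short of the slot mouth, so I'll slide in.

```bash
python3 -m inch '0 0.004 0 0 0 0 1;0 0.008 0 0 0 0 1;0 0.012 0 0 0 0 1;0 0.016 0 0 0 0 1;0 0.02 0 0 0 0 1;0 0.022 0 0 0 0 1;0 0.022 0 0 0 0 1'; python3 -c "
from h import *
show()"
```

```text
clock: 8.25
position: [430.8, -235.3, 114.1]
orientation: [0.113, 0.631, 0.756, 0.133]
force: [0.6, -0.5, -0.4]
gripper_width: 8.7
grip_force: 30.0
clk 8.25 tcp roof [-12.1   -1.57   6.63] F roof [ 0.33 -0.64 -0.5 ] att err deg [0.07 0.13 0.08]
```

```bash
python3 -m inch '0 0.002 0.001 0 0 0 1;0 0.004 0.0015 0 0 0 1;0 0.0045 0.0015 0 0 0 1;0 0.0045 0.0015 0 0 0 1'; python3 -c "
from h import *
show()"; python3 -m inch '0 0.001 0 0 0 0 1;0 0.002 0 0 0 0 1;0 0.002 0 0 0 0 1'; python3 -c "
from h import *
show()"
```

```text
clock: 8.65
position: [435.2, -234.5, 114.1]
orientation: [0.113, 0.631, 0.756, 0.133]
force: [-0.2, -0.2, -0.7]
gripper_width: 8.6
grip_force: 30.0
clk 8.65 tcp roof [-7.87 -1.55  5.1 ] F roof [-0.45 -0.17 -0.55] att err deg [0.06 0.13 0.06]
clock: 8.95
position: [436.7, -234.1, 114.7]
orientation: [0.112, 0.631, 0.756, 0.133]
force: [-3.8, -2.4, -1.7]
gripper_width: 9.0
grip_force: 30.0
clk 8.95 tcp roof [-6.18 -1.52  5.13] F roof [-4.51 -1.65 -0.13] att err deg [0.03 0.13 0.08]
```

The leg has met the fascia at the predicted spot, so now I'll press down.

```bash
python3 -m inch '0 0 0.0006 0 0 0 1;0 0 0.001 0 0 0 1;0 0 0.001 0 0 0 1;0 0 0.001 0 0 0 1'; python3 -c "
from h import *
show()"
```

```text
clock: 9.35
position: [437.0, -234.1, 113.9]
orientation: [0.112, 0.631, 0.756, 0.133]
force: [-6.6, -2.5, 3.2]
gripper_width: 8.9
grip_force: 30.0
clk 9.35 tcp roof [-6.22 -1.52  4.27] F roof [-5.41 -1.32  5.33] att err deg [0.04 0.13 0.08]
```

```bash
python3 -m inch '0 0 0.0005 0 0 0 1;0 0 0.0005 0 0 0 1;0 0 0.0005 0 0 0 1;0 0 0.0005 0 0 0 1'; python3 - <<'E'
from h import *
from rig import bot
show()
o=np.zeros((600,800,3),np.uint8)
w=bot.capture("wrist")["frame"];sd=bot.capture("side")["frame"]
show()
o[:,:420]=cv2.resize(w[90:300,240:387],(420,600));o[:400,420:]=cv2.resize(sd[205:305,260:355],(380,400),interpolation=cv2.INTER_CUBIC)
cv2.imwrite("pics/w5.png",o[:,:,::-1])
E
```

```text
clock: 9.75
position: [437.0, -234.1, 113.7]
orientation: [0.113, 0.631, 0.756, 0.133]
force: [-14.2, -2.0, 16.4]
gripper_width: 8.8
grip_force: 30.0
clk 9.75 tcp roof [-6.29 -1.5   4.15] F roof [-7.89  0.55 20.33] att err deg [0.04 0.15 0.09]
clk 9.85 tcp roof [-6.25 -1.52  4.14] F roof [-8.18  1.03 20.31] att err deg [0.05 0.15 0.09]
```

View pics/w5.png

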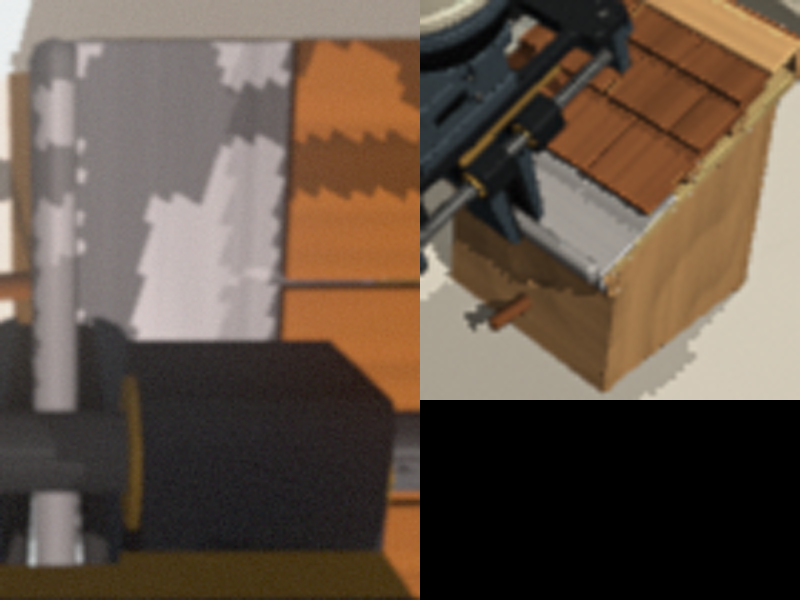

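The strip's thin edge is under the shingles, which lie flat, and its ends are flush with the roof sides (left end at row 40 of the crop, level with the shingle side). The push is 20 N, so I'll ease it to 10.

```bash
python3 -m inch '0 0 -0.00033 0 0 0 1;0 0 -0.00033 0 0 0 1;0 0 -0.00033 0 0 0 1;0 0 -0.00033 0 0 0 1'; python3 -c "
from h import *
show()"
```

```text
clock: 10.25
position: [437.0, -234.1, 113.8]
orientation: [0.112, 0.631, 0.756, 0.133]
force: [-8.7, -2.8, 6.7]
gripper_width: 8.6
grip_force: 30.0
clk 10.25 tcp roof [-6.26 -1.48  4.19] F roof [-6.23 -1.21  9.35] att err deg [0.04 0.13 0.08]
```

```bash
python3 -m inch '0 0 0 0 0 0 1;0 0 0 0 0 0 1;0 0 0 0 0 0 1'; python3 - <<'E'
from h import *
from rig import bot
c=bot.capture("wrist");show();g=c["frame"].astype(int)
def edge(k):
    a=g[90:118,k-1:k+2].mean(1);d=np.abs(np.diff(a,axis=0)).sum(1);i=np.arange(len(d))+90.5+.0
    m=d>0.4*d.max();return (i[m]*d[m]).sum()/d[m].sum()
for k,h in((257,15),(300,3),(330,3),(360,13),(380,13),(400,13),(420,13)):
    r=edge(k);print(k,round(r,2),rplane(c,[(k,r)],RO,RR,h).round(2))
sd=bot.capture("side")["frame"]
cv2.imwrite("pics/s6.png",cv2.resize(sd[225:285,285:345,::-1],(600,600),interpolation=cv2.INTER_CUBIC))
E
```

```text
clock: 10.55
position: [437.0, -234.1, 113.8]
orientation: [0.112, 0.631, 0.756, 0.133]
force: [-10.1, -2.3, 7.5]
gripper_width: 8.7
grip_force: 30.0
clk 10.6 tcp roof [-6.28 -1.51  4.21] F roof [-6.33 -0.91  9.51] att err deg [0.04 0.14 0.08]
257 102.72 [[-7.67 70.27 15.  ]]
300 102.5 [[16.08 70.94  3.  ]]
330 103.95 [[32.78 70.22  3.  ]]
360 103.74 [[46.27 70.   13.  ]]
380 102.5 [[56.77 70.69 13.  ]]
400 102.42 [[67.36 70.81 13.  ]]
420 102.38 [[78.   70.92 13.  ]]
```

View pics/s6.png

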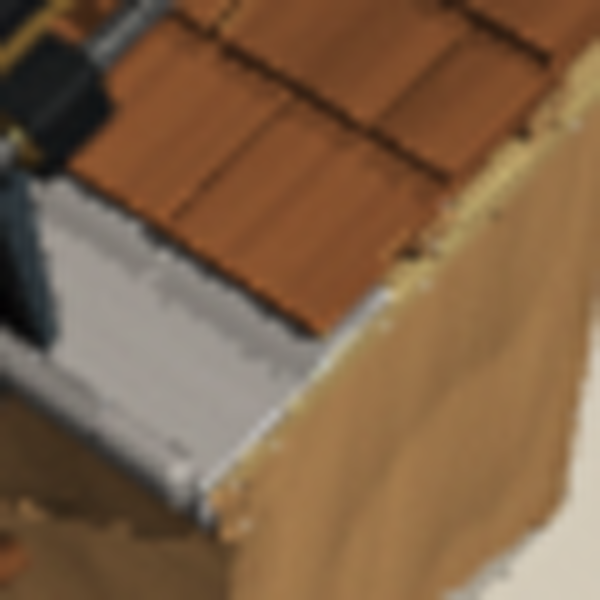

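The right end lies flush with the roof side at crop (205,505)–(390,290), and the shingles are flat. The left end matches to under 1 mm, the leg is on the fascia, and the push is a steady 9.5 N by the sensor, about 10 N on the board. I'm handing it in.

```bash
python3 -c "
from rig import bot
print(bot.close_job())"
```

```text
the job is handed in; nothing more can be done
None
```

The flashing is fitted under the shingles, with the drip leg against the eave and its ends even with the roof's sides to about 1 mm. The arm is still holding it there at about 10 N. The push briefly reached 20 N while I was setting it, then I eased it back. The job is handed in, and no verdict was returned.

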